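# Move the charged battery from the desk charger into the label printer

## Task

The label printer's battery is charged: press it down in the charger until its push-push catch lets go and it springs up, then lift it out. Stand it in the printer's battery bay and push it down slowly and gently until that catch holds it down, then let go; never force it once it has gone solid, and do not disturb the other things on the desk.

Things in the scene. Friction and masses are not known exactly. Their poses are not given: they have to be found in the camera images.
- battery_center (a point): Centre of the battery pack, an upright block 24 (its x) x 60 (its y) x 80 mm (z, up), 120 to 200 g: black, ribbed grey upper third, blank paper label on both broad faces. The point is 40 mm below the pack's top and 40 mm above its foot. It fits either way round. At the start it is held down in the charger's bay with only its top 14 to 21 mm above the rim.
- battery: The same pack; origin at the centre of its foot. The trays of both bays push back with 4 to 10 N over their whole stroke; at the stop nothing gives any more and the force climbs fast, so push slowly and stop at 12 to 15 N. More than 30 N between the pack and the charger or the printer counts as forcing it.
- pack_charger_bay (a point): Centre of the mouth of the charger's bay, at the top of its rim, 105 mm above the desk, z up. Opening 26 mm (this frame's x) x 62 mm (its y), 1 mm wider than the pack on each side, in a collar 5 mm high that flares 3.5 mm outward. In the bay is a sprung tray on which the pack stands by its weight. Tray up: pack's foot 30 mm below the rim, its top 50 mm above.
- pack_charger: The charger, a fixed black block 90 x 100 mm with a skirt 104 x 112 mm; origin on the desk under its bay. Its tray starts held 29 to 36 mm below its raised position. The catch lets go when the pack is pushed some 10 mm farther, where it goes solid against a stop, and the push is then taken away: the tray rises by itself within 1.5 s and lifts the pack.
- label_printer_bay (a point): Centre of the mouth of the printer's battery bay, at the top of its rim, 114 mm above the desk, z up. Opening 26 mm (this frame's x) x 62 mm (its y), collar and sprung tray as in the charger; the tray starts raised and empty. Tray raised: pack's foot 30 mm below the rim, its top 50 mm above. Tray held by the catch: pack's top 10 to 34 mm above the rim.
- label_printer: The printer, a fixed grey box 104 mm wide, 108 mm ahead of and 44 mm behind its bay; window in its top, label slot in front; origin on the desk under the bay. The depth of its catch is set inside and unseen: pushed from its raised position the tray goes solid after 24 to 49 mm; let go, it comes back some 8 mm and is held. Pushed less, it comes up again; pushed twice, it is let go.
- label_roll: Bystander: roll of white labels standing on end, 69 mm across, 40 mm high, loose, behind the middle of the work. Origin at the centre of its underside.
- fuse_carton: Bystander: small brown carton 42 x 68 x 40 mm, loose, near the front edge between charger and printer. Origin at the centre of its underside.
- hole_punch: Bystander: two-hole punch 54 x 112 x 50 mm, loose, at the left. Origin at the centre of its underside.
Mind the look-alikes: they are no part of the job. What is shaped like the battery but green or turquoise is not meant.

How it is judged (in metres and radians):
On the way:
1. the battery has sprung up in the charger, on its raised tray, not held by the fingers (z of battery_center in the frame of pack_charger_bay between 0.006 and 0.017 m and horizontal distance between battery_center and pack_charger_bay below 0.006 m and contact force between the fingers and battery below 0.3 N), for 0.15 s.
At the end, for the whole second after the job is handed in: The battery stands upright (within 0.08 rad) in the printer's bay, its centre within 5 mm of the bay's axis and at least 13 mm lower than on the raised tray, held down by the catch alone: at rest, released and untouched (z of battery_center in the frame of label_printer_bay below -0.003 m and horizontal distance between battery_center and label_printer_bay below 0.005 m and angle between battery_center's own z axis and vertical below 0.08 rad and linear speed of battery below 0.01 m/s and contact force between each of the arm, the fingers and battery below 0.1 N).
It fails at once if the battery is forced against the charger with more than 30 N (contact force between battery and pack_charger above 30 N).
It fails at once if the battery is forced against the printer with more than 30 N (contact force between battery and label_printer above 30 N).
It fails at once if one of the loose bystanders is moved by more than 25 mm (distance of any of label_roll, fuse_carton, hole_punch from where it was at the start of the episode above 0.025 m).
It also fails if it takes over 51 s, if anything falls off the work surface, if the arm or the gripper's body presses on something with over 40 N, if the wrist force passes 120 N, or if a joint passes its speed limit or range.

## Robot

A 7-joint arm with a two-finger parallel gripper is mounted at the origin on a cart in front of the work surface, level with it; the furniture and walls round the work are solid. World frame = base frame: x ahead of the robot, y to its left, z up, the work surface at z = 0. Lengths are in m, angles in degrees, forces in N, time in s.
With the tool pointing down it reaches from about 0.425 to 0.875 m from the base axis. Payload 4.7 kg.
Tool frame: the origin (TCP) lies at the very end of the fingers, on their centre line; the grasp point (between the pads) lies arm.grip_depth behind it (arm.grip_depth is the distance from the TCP to the grasp point, in m); z points along the fingers, y is the line along which they close (so a half turn about z gives the same grasp; the last joint's range is limited). The gripper opens to 85 mm and grips with 20 to 120 N. Pads are 22 mm wide; open, the fingers measure 114 mm over their backs; the gripper's body (76 mm by 85 mm) begins 54 mm behind the grasp point. The pads swing forward as they close: fully open they stand 13 mm farther back than shut.
Start: joints at [-76.198, 18.392, -4.016, 83.108, 1.295, 78.541, -3.26], TCP at [0.146, 0.633, 0.231] pointing down, gripper open.
Joint ranges: [-163.93, 163.93], [-17.29, 119.83], [-79.2, 71.16], [3.27, 140.29], [-89.18, 269.18], [5.43, 117.66], [-154.24, 154.24]. Speed limits (degrees/s): [147.25, 147.25, 180, 180, 180, 180, 180].

## Interface

Orientations are given as a 3x3 rotation matrix whose columns are the frame's x, y, z axes.
In Python, from plant import arm gives the robot as it stands.
- The arm moves only by the tool send_rows, never from a script. Its argument "series" is a list of rows, each a list of 7 numbers: the turn, a rotation vector about the tool's x, y, z in degrees, then the shift along the tool's x, y, z in cm, then the opening in per cent of the stroke, from 0 (shut) to 100 (fully open). A call has exactly 8 rows; each row shifts and turns the commanded pose from where the row before left it, along the tool's axes as they then stand; what a row does not reach is not made up. A row lasts 1/10 s, in which the tool goes at most 50 mm and 8.59 degrees, less where a joint would pass 70% of its speed; a pose out of reach is approached as far as the arm can. A call with a gripper value outside its range is refused whole. The fingers move at their own pace and stop on an object; "grip_force" is the grip in N (left out, the last holds). Time passes only in rows, so rows that do not move let the fingers close, or fill a call up. It gives the time, the measured TCP pose, the force, the opening and the grip force at its end, in the units of the state.
- arm.get_obs(): the state, without advancing time (a new reading comes with each control period).
- arm.snapshot(name): name is "scene" or "top"; returns the picture (384x512x3 uint8, blue, green, red); there is no depth.
- arm.camera_model(name): a dict with "fov_y" (degrees; the focal length in pixels is half the picture's height over the tangent of half this angle, whatever the lens; pixels are square), "cx", "cy" (the principal point, pixels), "k1" (the pictures are not rectified: a ray, as slopes to the right and down, at radius r is drawn at 1 + k1 r^2 times it, then the intrinsics apply), "world_from_camera" (4x4, takes a point from camera to world coordinates). Camera axes: x right, y up, looking along -z (the intrinsics and any distortion apply to the point x, -y, -z); pixel columns grow to the right and rows downward; lengths in m; the calibration is good to about 2 mm. A picture is of the moment at which its call begins. camera_model takes no time and is no camera call.
- arm.job_done(): hands the job in; it is judged then, once.
Trained networks look in the newest picture that a camera, given by its name, has taken for a name from the list of things; names that differ only in an ending like _2 or _b are one class to them, and where a whole thing is asked for, a point or a joint stands for the part that bears it (a point fixed in the world has none). Each returns a list of dicts, best first, with "p" (0 to 1); they miss things now and then, are a little off and sometimes report something else, mostly with a low value. They report only what shows in the picture. A call takes as long as a camera call. They do not tell look-alikes from the thing itself.
- arm.recognise(camera, name): "at" ([column, row] in pixels, amid what is visible of it).
- arm.cut_out(camera, name): "region" (384x512 bool, what is visible of it) and "at" ([column, row] in pixels, amid what is visible of it).
The state is a dict: "clock": time; "joint_pos": joint angles; "dq": joint speeds; "effort": joint torques, N m; "position": TCP position; "ee_rot": TCP orientation; "contact_force": force on the tool from outside, world axes, zero at the start; "wrist_torque": the same for the moment, N m; "grip_width": finger opening in m; "grasp_force": force on a finger pad.
Only numpy, scipy, OpenCV 4.12 (cv2) and the standard library are available. Lean on these libraries where they do the work, as an engineer would, in place of code of your own. Each camera call takes 0.05 s, during which the arm holds its last target. There are 200 camera calls.

## Working session

There is one attempt and no reset: what is moved stays moved. The work goes in short steps, Python scripts to look and compute and a tool call to move; the robot and the scene stay as the last step left them, time stands still between calls to the robot, and variables do not carry over. Pictures are saved under pics/ and viewed, at most 10 in all, crops included, and the job is handed in when it is done.

Besides the shell and the picture viewer there is one more tool, called after "Emit:" by a JSON object that holds its "op" and its "data", one argument or row to a line. send_rows: Moves the arm, as the interface text tells. Its arguments: {"type":"object","properties":{"series":{"type":"array"},"grip_force":{"type":"number"}},"required":["series"]}

```bash
ls; mkdir -p pics; python3 - <<'E'
from plant import arm
import cv2,numpy as np
o=arm.get_obs()
print(o['clock'],o['position'],o['ee_rot'],o['grip_width'],o['contact_force'],arm.grip_depth)
for c in('scene','top'):
    im=arm.snapshot(c);cv2.imwrite(f'pics/{c}0.png',im)
    m=arm.camera_model(c);print(c,m)
    for n in('battery','pack_charger','label_printer','pack_charger_bay','label_printer_bay','label_roll','fuse_carton','hole_punch'):
        try: print(n,[(np.round(d['at']).tolist(),round(d['p'],2)) for d in arm.recognise(c,n)[:4]])
        except Exception as e: print(n,e)
a=np.hstack([cv2.imread('pics/scene0.png'),cv2.imread('pics/top0.png')])
print(arm.get_obs()['clock'])
E
```

```text
pics
0.0 [0.14605853 0.63281439 0.23021468] [[-9.74410201e-01  2.24776857e-01 -3.54034464e-04]
 [ 2.24777121e-01  9.74408360e-01 -1.89549573e-03]
 [-8.10894296e-05 -1.92656922e-03 -9.99998141e-01]] 0.08568827703349083 [ 8.63449304e-02 -5.43474357e-04 -5.69756304e-01] 0.0187
scene {'fov_y': 49.996638613660146, 'cx': 250.4910784932518, 'cy': 191.56705682949078, 'k1': -0.019542077114004564, 'world_from_camera': array([[ 0.86129699,  0.3735079 , -0.34446966,  0.14713167],
       [-0.50808353,  0.62736116, -0.59014329, -0.58583815],
       [-0.0043163 ,  0.68330799,  0.73011749,  0.90956252],
       [ 0.        ,  0.        ,  0.        ,  1.        ]])}
battery [([229.0, 160.0], 0.77), ([248.0, 210.0], 0.71), ([181.0, 189.0], 0.66)]
pack_charger [([231.0, 181.0], 0.96)]
label_printer [([307.0, 298.0], 0.76)]
pack_charger_bay [([227.0, 176.0], 0.71)]
label_printer_bay [([306.0, 295.0], 0.59)]
label_roll [([303.0, 208.0], 0.83)]
fuse_carton [([237.0, 242.0], 0.98)]
hole_punch [([191.0, 145.0], 0.93)]
top {'fov_y': 42.87163916921834, 'cx': 259.8209594459406, 'cy': 191.7338696848692, 'k1': -0.1265074451417759, 'world_from_camera': array([[ 0.01248043,  0.98341127, -0.18095998,  0.30668169],
       [-0.99988439,  0.01384593,  0.00628457,  0.08172915],
       [ 0.00868587,  0.18086063,  0.98347038,  1.37799926],
       [ 0.        ,  0.        ,  0.        ,  1.        ]])}
battery [([214.0, 193.0], 0.79), ([134.0, 212.0], 0.67), ([204.0, 252.0], 0.6)]
pack_charger [([216.0, 206.0], 0.65)]
label_printer [([375.0, 214.0], 0.9)]
pack_charger_bay [([216.0, 201.0], 0.56)]
label_printer_bay [([376.0, 214.0], 0.79), ([216.0, 199.0], 0.17)]
label_roll [([283.0, 150.0], 0.8), ([135.0, 209.0], 0.34)]
fuse_carton [([287.0, 233.0], 0.77)]
hole_punch [([135.0, 209.0], 0.64)]
0.9
```

View pics/scene0.png

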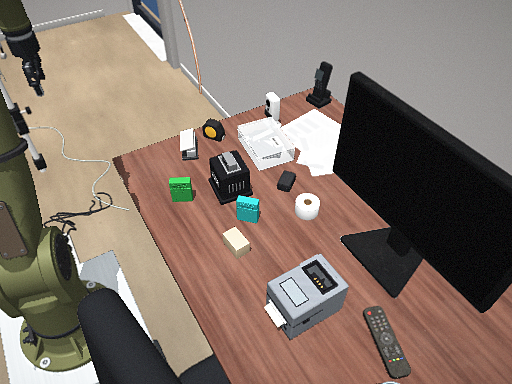

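View pics/top0.png

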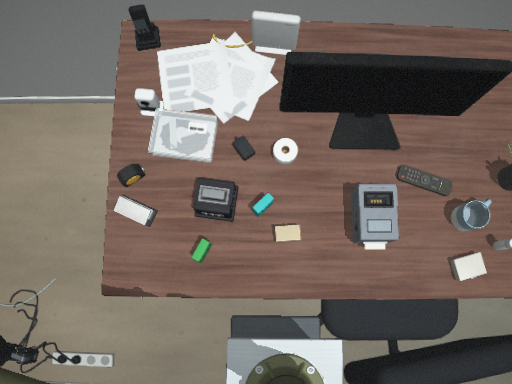

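The pack in the charger shows at scene (229,160) and top (214,193). The green block at scene (181,189), top (204,252) and the turquoise one at scene (248,210), top (262,204) are look-alikes. The one meant is the black/grey pack in the black charger. The printer is at scene (307,298), top (376,214), with its bay at about scene (319,275), top (378,200). An enlarged crop will confirm this.

```bash
python3 - <<'E'
import cv2,numpy as np
s=cv2.imread('pics/scene0.png');t=cv2.imread('pics/top0.png')
def c(im,x,y,w=66,h=50): return cv2.resize(im[y:y+h,x:x+w],(w*6,h*6),interpolation=cv2.INTER_CUBIC)
a=np.vstack([np.hstack([c(s,200,145),c(s,290,250)]),np.hstack([c(t,182,170),c(t,345,175)])])
cv2.imwrite('pics/crop.png',a)
E
```

```text
(no output)
```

View pics/crop.png

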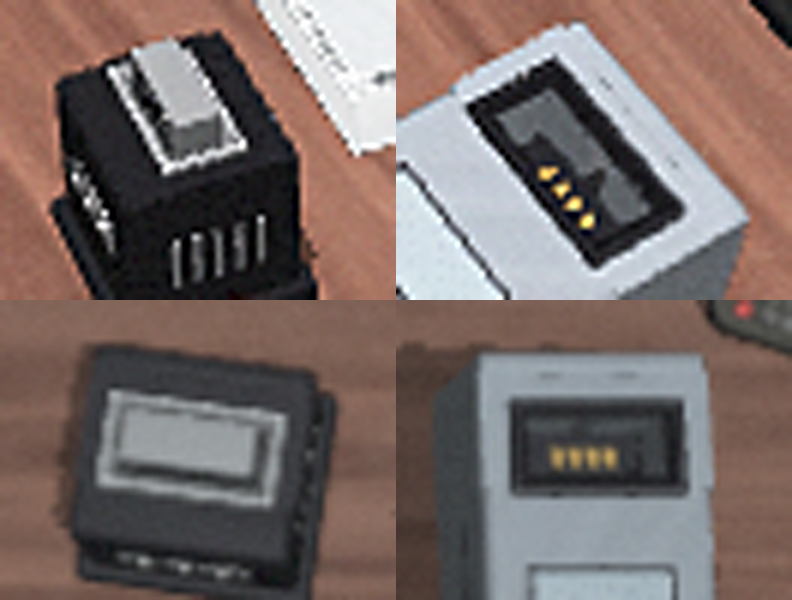

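The pack's grey top sits inside the charger's light collar, so it is the right one. The printer's black-collared bay is empty, with gold contacts.

```bash
cat > h.py <<'E'
from plant import arm
import cv2,numpy as np
def K(m):
    f=192/np.tan(np.radians(m['fov_y']/2)); return f,m['cx'],m['cy'],m['k1']
def ray(c,p):
    m=arm.camera_model(c);f,cx,cy,k=K(m);d=np.array([(p[0]-cx)/f,(p[1]-cy)/f]);u=d.copy()
    for _ in range(20): u=d/(1+k*(u@u))
    T=m['world_from_camera'];return T[:3,3],T[:3,:3]@np.array([u[0],-u[1],-1])
def plane(c,p,z):
    o,d=ray(c,p);return (o+d*(z-o[2])/d[2])[:2]
def proj(c,P):
    m=arm.camera_model(c);f,cx,cy,k=K(m);T=m['world_from_camera']
    q=(np.asarray(P,float)-T[:3,3])@T[:3,:3];u=np.c_[q[:,0],-q[:,1]]/-q[:,2:]
    u=u*(1+k*(u**2).sum(1,keepdims=True));return u*f+[cx,cy]
E
python3 - <<'E'
from h import *
S={'ch_scene':('scene',(200,145),[(108,68),(168,172),(245,150)],.105),
'ch_top':('top',(182,170),[(107,90),(287,110),(272,205),(97,185)],.105),
'pr_scene':('scene',(290,250),[(160,57),(291,212),(201,270),(69,102)],.114),
'pr_top':('top',(345,175),[(114,100),(290,100),(290,193),(116,193)],.114)}
for n,(c,o,ps,z) in S.items():
    Q=np.array([plane(c,np.array(o)+np.array(p)/6-.5,z) for p in ps])
    ce=(Q[0]+Q[2])/2 if len(Q)!=3 else (Q[0]+Q[2])/2
    if len(Q)==4: ce=Q.mean(0)
    e=np.roll(Q,-1,0)-Q
    print(n,ce.round(4),[(round(np.hypot(*v),4),round(np.degrees(np.arctan2(v[1],v[0])),1)) for v in e])
# battery top corners from top camera
Q=[plane('top',np.array((182,170))+np.array(p)/6-.5,.1225) for p in[(120,104),(262,117),(255,178),(118,165)]];print(np.mean(Q,0))
m=[plane('scene',np.array((200,145))+np.array(p)/6-.5,.1225) for p in[(130,48),(178,38),(222,118),(178,125)]];print(np.mean(m,0))
for n in('fuse_carton','label_roll','hole_punch'):
    print(n,plane('top',dict(fuse_carton=(287,233),label_roll=(285,150),hole_punch=(135,209))[n],.04))
print('green',plane('top',(202,249),.08),'turq',plane('top',(263,203),.08))
o=arm.get_obs();print(o['joint_pos'])
E
```

```text
ch_scene [0.531  0.1945] [(np.float64(0.0791), np.float64(-96.7)), (np.float64(0.0385), np.float64(-8.2)), (np.float64(0.0889), np.float64(108.9))]
ch_top [0.5329 0.1967] [(np.float64(0.0804), np.float64(-95.6)), (np.float64(0.0429), np.float64(172.5)), (np.float64(0.0777), np.float64(84.2)), (np.float64(0.0428), np.float64(-3.9))]
pr_scene [ 0.5236 -0.2419] [(np.float64(0.0785), np.float64(-89.5)), (np.float64(0.0425), np.float64(-177.3)), (np.float64(0.0818), np.float64(89.8)), (np.float64(0.0416), np.float64(-1.8))]
pr_top [ 0.5244 -0.2402] [(np.float64(0.0792), np.float64(-89.2)), (np.float64(0.0418), np.float64(177.9)), (np.float64(0.0779), np.float64(90.7)), (np.float64(0.0415), np.float64(-0.2))]
[0.53264051 0.19600564]
[0.53200361 0.19350334]
fuse_carton [ 0.43878688 -0.00284233]
label_roll [0.67401342 0.00339282]
hole_punch [0.4991608  0.41973477]
green [0.38916412 0.2246344 ] turq [0.51484894 0.06450621]
[-76.19894481  18.39155525  -4.01673405  83.10729967   1.29674117
  78.5409515   -3.2592436 ]
```

Emit:
{"op": "send_rows", "data": {
  "series": [
    [0,0,8.5,0,0,0,0],
    [0,0,8.5,0,0,0,0],
    [0,0,8.5,0,0,0,0],
    [0,0,8.5,0,0,0,0],
    [0,0,8.5,0,0,0,0],
    [0,0,8.5,0,0,0,0],
    [0,0,8.5,0,0,0,0],
    [0,0,8.5,0,0,0,0]
  ]
}}

```text
clock: 1.7
position: [0.1462, 0.6334, 0.2314]
ee_rot: [[-0.151, 0.989, 0.0], [0.989, 0.151, 0.0], [0.0, 0.0, -1.0]]
contact_force: [-0.2, 1.0, -0.3]
grip_width: 0.0002
grasp_force: 0.0
```

Emit:
{"op": "send_rows", "data": {
  "series": [
    [0,0,7.25,0,0,0,0],
    [0,0,7.25,0,0,0,0],
    [0,0,0,-2.85,3.04,0,0],
    [0,0,0,-2.85,3.04,0,0],
    [0,0,0,-2.85,3.04,0,0],
    [0,0,0,-2.85,3.04,0,0],
    [0,0,0,-2.85,3.04,0,0],
    [0,0,0,-2.85,3.04,0,0]
  ]
}}

```text
clock: 2.5
position: [0.3123, 0.4443, 0.2316]
ee_rot: [[0.096, 0.995, 0.0], [0.995, -0.096, 0.001], [0.001, 0.0, -1.0]]
contact_force: [0.6, 0.3, 0.1]
grip_width: -0.0
grasp_force: 0.0
```

Emit:
{"op": "send_rows", "data": {
  "series": [
    [0,0,0,-2.85,3.04,0,0],
    [0,0,0,-2.85,3.04,0,0],
    [0,0,0,-2.85,3.04,0.5,0],
    [0,0,0,-2.85,3.04,0.5,0],
    [0,0,0,-2.85,3.04,0.5,0],
    [0,0,0,-2.85,3.04,0.5,0],
    [0,0,0,-2.85,3.04,1,0],
    [0,0,0,-2.85,3.04,1,0]
  ]
}}

```text
clock: 3.3
position: [0.5328, 0.1943, 0.1916]
ee_rot: [[0.095, 0.995, 0.001], [0.995, -0.095, 0.001], [0.001, 0.001, -1.0]]
contact_force: [0.7, 0.8, -0.3]
grip_width: 0.0003
grasp_force: 0.0
```

Emit:
{"op": "send_rows", "data": {
  "series": [
    [0,0,0,0,0,1.2,0],
    [0,0,0,0,0,1.2,0],
    [0,0,0,0,0,1.2,0],
    [0,0,0,0,0,1.0,0],
    [0,0,0,0,0,0.7,0],
    [0,0,0,0,0,0.5,0],
    [0,0,0,0,0,0.3,0],
    [0,0,0,0,0,0.1,0]
  ]
}}

```text
clock: 4.1
position: [0.5316, 0.1956, 0.1293]
ee_rot: [[0.095, 0.995, 0.0], [0.995, -0.095, 0.0], [0.0, 0.0, -1.0]]
contact_force: [-0.0, 0.4, 1.5]
grip_width: -0.0
grasp_force: 0.0
```

Emit:
{"op": "send_rows", "data": {
  "series": [
    [0,0,0,0,0,0.15,0],
    [0,0,0,0,0,0.15,0],
    [0,0,0,0,0,0.15,0],
    [0,0,0,0,0,0.15,0],
    [0,0,0,0,0,0.15,0],
    [0,0,0,0,0,0.15,0],
    [0,0,0,0,0,0.1,0],
    [0,0,0,0,0,0,0]
  ]
}}

```text
clock: 4.9
position: [0.5321, 0.1955, 0.1202]
ee_rot: [[0.096, 0.995, 0.001], [0.995, -0.096, 0.001], [0.001, 0.001, -1.0]]
contact_force: [-1.4, -0.3, 6.2]
grip_width: -0.0002
grasp_force: 2.7
```

Emit:
{"op": "send_rows", "data": {
  "series": [
    [0,0,0,0,0,0.1,0],
    [0,0,0,0,0,0.1,0],
    [0,0,0,0,0,0.1,0],
    [0,0,0,0,0,0.1,0],
    [0,0,0,0,0,0,0],
    [0,0,0,0,0,0,0],
    [0,0,0,0,0,0,0],
    [0,0,0,0,0,0,0]
  ]
}}

```text
clock: 5.7
position: [0.5323, 0.1955, 0.1165]
ee_rot: [[0.096, 0.995, 0.001], [0.995, -0.096, 0.001], [0.001, 0.001, -1.0]]
contact_force: [-0.9, -0.9, 6.5]
grip_width: -0.0001
grasp_force: 3.0
```

Emit:
{"op": "send_rows", "data": {
  "series": [
    [0,0,0,0,0,0.05,0],
    [0,0,0,0,0,0.05,0],
    [0,0,0,0,0,0.05,0],
    [0,0,0,0,0,0.05,0],
    [0,0,0,0,0,0.05,0],
    [0,0,0,0,0,0.05,0],
    [0,0,0,0,0,0,0],
    [0,0,0,0,0,0,0]
  ]
}}

```text
clock: 6.5
position: [0.5323, 0.1955, 0.1135]
ee_rot: [[0.096, 0.995, 0.001], [0.995, -0.096, 0.001], [0.001, 0.001, -1.0]]
contact_force: [-1.3, -0.5, 6.1]
grip_width: -0.0002
grasp_force: 3.2
```

Emit:
{"op": "send_rows", "data": {
  "series": [
    [0,0,0,0,0,0.05,0],
    [0,0,0,0,0,0.05,0],
    [0,0,0,0,0,0.05,0],
    [0,0,0,0,0,0.05,0],
    [0,0,0,0,0,0,0],
    [0,0,0,0,0,0,0],
    [0,0,0,0,0,0,0],
    [0,0,0,0,0,0,0]
  ]
}}

```text
clock: 7.3
position: [0.5327, 0.1956, 0.1121]
ee_rot: [[0.096, 0.995, 0.002], [0.995, -0.096, 0.001], [0.001, 0.002, -1.0]]
contact_force: [-1.5, -1.7, 9.0]
grip_width: -0.0
grasp_force: 4.5
```

Emit:
{"op": "send_rows", "data": {
  "series": [
    [0,0,0,0,0,0.03,0],
    [0,0,0,0,0,0.03,0],
    [0,0,0,0,0,0.03,0],
    [0,0,0,0,0,0,0],
    [0,0,0,0,0,0,0],
    [0,0,0,0,0,0,0],
    [0,0,0,0,0,0,0],
    [0,0,0,0,0,0,0]
  ]
}}

```text
clock: 8.1
position: [0.5328, 0.1956, 0.1119]
ee_rot: [[0.096, 0.995, 0.002], [0.995, -0.096, 0.002], [0.002, 0.002, -1.0]]
contact_force: [-2.9, -1.4, 12.8]
grip_width: -0.0002
grasp_force: 6.3
```

Emit:
{"op": "send_rows", "data": {
  "series": [
    [0,0,0,0,0,-0.5,0],
    [0,0,0,0,0,-1.2,0],
    [0,0,0,0,0,-1.5,0],
    [0,0,0,0,0,-1.5,0],
    [0,0,0,0,0,-1.5,0],
    [0,0,0,0,0,-1.5,0],
    [0,0,0,0,0,-1.3,100],
    [0,0,0,0,0,0,100]
  ]
}}

```text
clock: 8.9
position: [0.5329, 0.1959, 0.2019]
ee_rot: [[0.096, 0.995, 0.004], [0.995, -0.096, 0.002], [0.002, 0.003, -1.0]]
contact_force: [0.2, -0.1, 0.3]
grip_width: 0.0286
grasp_force: 0.0
```

```bash
python3 - <<'E'
from h import *
o=arm.get_obs();print(o['clock'],o['position'],o['contact_force'])
s=arm.snapshot('scene');t=arm.snapshot('top');cv2.imwrite('pics/s1.png',s);cv2.imwrite('pics/t1.png',t)
def c(im,x,y,w=66,h=75): return cv2.resize(im[y:y+h,x:x+w],(w*6,h*6),interpolation=cv2.INTER_CUBIC)
cv2.imwrite('pics/c1.png',np.hstack([c(s,200,125),c(t,182,150)]))
E
```

```text
8.9 [0.53290905 0.19592576 0.20194139] [ 0.15030804 -0.12146114  0.30389422]
```

View pics/c1.png

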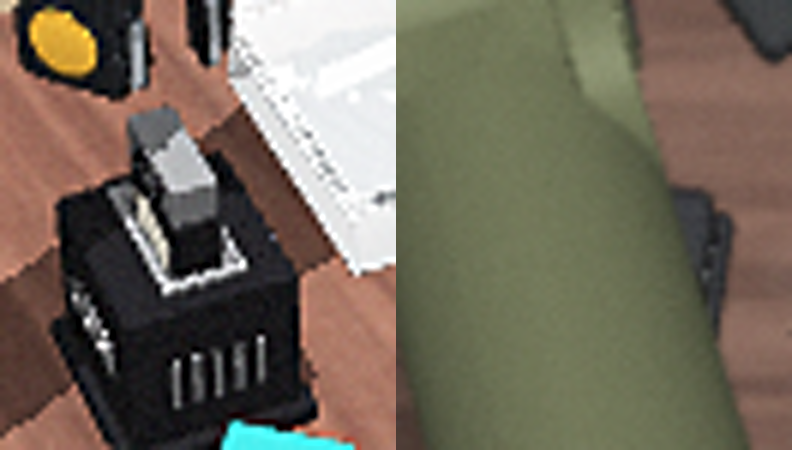

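The scene crop shows the pack sprung up: its grey top is at crop (175,165) and its black and paper body shows above the light collar. Next I open, descend and grip.

Emit:
{"op": "send_rows", "data": {
  "series": [
    [0,0,0,0,0,0,100],
    [0,0,0,0,0,0,100],
    [0,0,0,0,0,0,100],
    [0,0,0,0,0,1.7,100],
    [0,0,0,0,0,1.8,100],
    [0,0,0,0,0,1.8,100],
    [0,0,0,0,0,1.7,100],
    [0,0,0,0,0,1.4,100]
  ]
}}

```text
clock: 9.8
position: [0.5312, 0.1953, 0.1141]
ee_rot: [[0.096, 0.995, -0.001], [0.995, -0.096, -0.001], [-0.001, -0.001, -1.0]]
contact_force: [0.0, 0.5, -0.5]
grip_width: 0.0854
grasp_force: 0.0
```

Emit:
{"op": "send_rows", "data": {
  "series": [
    [0,0,0,0,0,0,60],
    [0,0,0,0,0,0,40],
    [0,0,0,0,0,0,30],
    [0,0,0,0,0,0,25],
    [0,0,0,0,0,0,0],
    [0,0,0,0,0,0,0],
    [0,0,0,0,0,0,0],
    [0,0,0,0,0,0,0]
  ],
  "grip_force": 40
}}

```text
clock: 10.6
position: [0.5322, 0.1957, 0.116]
ee_rot: [[0.096, 0.995, 0.001], [0.995, -0.096, 0.001], [0.001, 0.001, -1.0]]
contact_force: [0.5, 0.4, 4.1]
grip_width: 0.0236
grasp_force: 43.9
```

Emit:
{"op": "send_rows", "data": {
  "series": [
    [0,0,0,0,0,-0.5,0],
    [0,0,0,0,0,-1,0],
    [0,0,0,0,0,-1.2,0],
    [0,0,0,0,0,-1.3,0],
    [0,0,0,0,0,-1.3,0],
    [0,0,0,0,0,-1.3,0],
    [0,0,0,0,0,-1.2,0],
    [0,0,0,0,0,-0.7,0]
  ]
}}

```text
clock: 11.4
position: [0.5321, 0.1956, 0.2021]
ee_rot: [[0.096, 0.995, 0.001], [0.995, -0.096, 0.001], [0.001, 0.001, -1.0]]
contact_force: [-0.2, -0.2, -3.0]
grip_width: 0.0238
grasp_force: 43.5
```

Emit:
{"op": "send_rows", "data": {
  "series": [
    [0,0,-5.5,0,0,0,0],
    [0,0,0,-1,0,0,0],
    [0,0,0,-3,0,0,0],
    [0,0,0,-3.5,0,0,0],
    [0,0,0,-3.5,0,0,0],
    [0,0,0,-3.5,0,0,0],
    [0,0,0,-3.5,0,0,0],
    [0,0,0,-3.5,0,0,0]
  ]
}}

```text
clock: 12.2
position: [0.5309, -0.0218, 0.2003]
ee_rot: [[0.003, 1.0, -0.001], [1.0, -0.003, 0.0], [0.0, -0.001, -1.0]]
contact_force: [1.3, -0.8, -1.3]
grip_width: 0.0234
grasp_force: 43.4
```

Emit:
{"op": "send_rows", "data": {
  "series": [
    [0,0,0,-3.5,0,0,0],
    [0,0,0,-3.5,0,0,0],
    [0,0,0,-3.5,-0.2,0,0],
    [0,0,0,-3.5,-0.2,0,0],
    [0,0,0,-3.5,-0.2,0,0],
    [0,0,0,-3,-0.2,0,0],
    [0,0,0,-1.6,0,0,0],
    [0,0,0,0,0,0,0]
  ]
}}

```text
clock: 13.0
position: [0.5218, -0.2446, 0.2004]
ee_rot: [[0.008, 1.0, -0.001], [1.0, -0.008, -0.002], [-0.002, -0.001, -1.0]]
contact_force: [-0.6, -0.1, -1.2]
grip_width: 0.0236
grasp_force: 43.4
```

```bash
python3 - <<'E'
from h import *
o=arm.get_obs();print(o['clock'],o['position'],o['ee_rot'],o['contact_force'],o['grip_width'])
s=arm.snapshot('scene');t=arm.snapshot('top');cv2.imwrite('pics/s2.png',s);cv2.imwrite('pics/t2.png',t)
def c(im,x,y,w=66,h=75): return cv2.resize(im[y:y+h,x:x+w],(w*6,h*6),interpolation=cv2.INTER_CUBIC)
cv2.imwrite('pics/c2.png',np.hstack([c(s,285,220,80),c(t,345,155,50)]))
p=o['position']
# predicted pack foot corners in the scene crop
P=[[p[0]+a*.012,p[1]+b*.03,p[2]+z] for z in(-.041,.039) for a,b in((1,1),(1,-1),(-1,-1),(-1,1))]
print(((proj('scene',P)-[285,220]+.5)*6).round())
E
```

```text
13.0 [ 0.52177383 -0.24460351  0.20039259] [[ 0.00792914  0.99996801 -0.00105665]
 [ 0.99996684 -0.00793108 -0.00184737]
 [-0.00185569 -0.00104197 -0.99999774]] [-0.6052355  -0.09355068 -1.1741207 ] 0.023620143558808655
[[201. 203.]
 [304. 326.]
 [250. 356.]
 [147. 232.]
 [228.  69.]
 [340. 194.]
 [282. 226.]
 [171.  98.]]
```

View pics/c2.png

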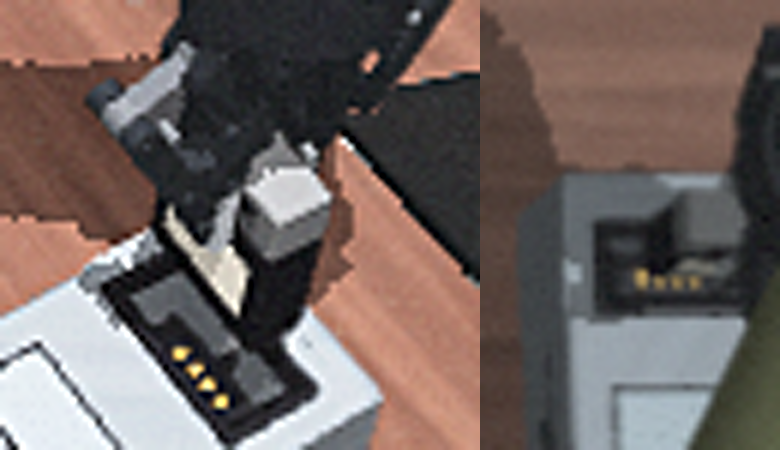

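The pack is held above the bay; its top corner is at crop (332,200). A closer look will check the tilt in the grip, with the predicted box drawn on.

```bash
python3 - <<'E'
from h import *
o=arm.get_obs();p=o['position'];print(o['clock'],p)
s=arm.snapshot('scene');cv2.imwrite('pics/s3.png',s);print(arm.get_obs()['position'])
x,y,w,h,k=295,230,55,54,11
im=cv2.resize(s[y:y+h,x:x+w],None,fx=k,fy=k,interpolation=cv2.INTER_CUBIC)
P=[[p[0]+a*.012,p[1]+b*.03,p[2]+z] for z in(-.041,.039) for a,b in((1,1),(1,-1),(-1,-1),(-1,1))]
q=((proj('scene',P)-[x,y]+.5)*k).round().astype(int)
for i in range(4):
    for a,b in((i,(i+1)%4),(i+4,(i+1)%4+4),(i,i+4)): cv2.line(im,tuple(map(int,q[a])),tuple(map(int,q[b])),(0,0,255),1)
im=np.clip(im.astype(float)*1.6,0,255).astype(np.uint8)
cv2.imwrite('pics/c3.png',im)
E
```

```text
13.1 [ 0.52313551 -0.24037742  0.20008582]
[ 0.52359581 -0.23938691  0.20008422]
```

View pics/c3.png

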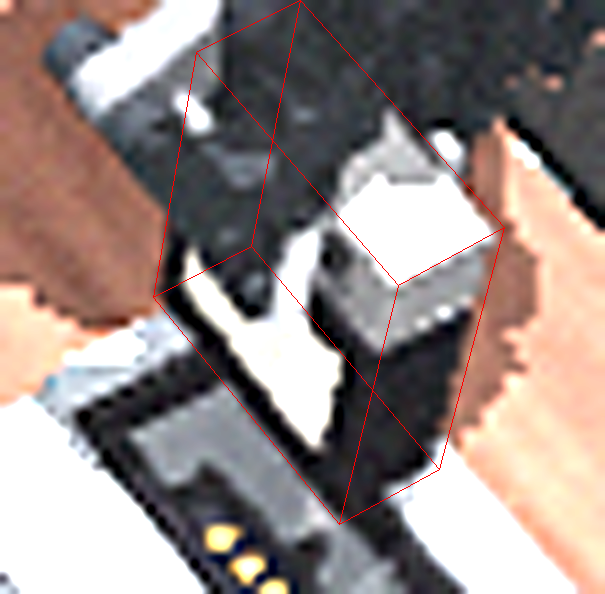

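The grip is straight, and the drawn box agrees within about 1 px (top near corner at crop (390,283) against (398,284) predicted). I go down to just above the rim.

Emit:
{"op": "send_rows", "data": {
  "series": [
    [0,0,-0.5,-0.1,0,0.4,0],
    [0,0,0,0,0,0.7,0],
    [0,0,0,0,0,0.8,0],
    [0,0,0,0,0,0.8,0],
    [0,0,0,0,0,0.7,0],
    [0,0,0,0,0,0.5,0],
    [0,0,0,0,0,0.2,0],
    [0,0,0,0,0,0,0]
  ]
}}

```text
clock: 13.95
position: [0.5236, -0.2415, 0.1591]
ee_rot: [[-0.009, 1.0, -0.0], [1.0, 0.009, 0.0], [0.0, -0.0, -1.0]]
contact_force: [-0.0, -0.4, -1.9]
grip_width: 0.0237
grasp_force: 43.4
```

Emit:
{"op": "send_rows", "data": {
  "series": [
    [0,0,0,0,0,0.1,0],
    [0,0,0,0,0,0.1,0],
    [0,0,0,0,0,0.1,0],
    [0,0,0,0,0,0.1,0],
    [0,0,0,0,0,0.1,0],
    [0,0,0,0,0,0.1,0],
    [0,0,0,0,0,0.1,0],
    [0,0,0,0,0,0,0]
  ]
}}

```text
clock: 14.75
position: [0.5236, -0.2415, 0.1522]
ee_rot: [[-0.009, 1.0, -0.0], [1.0, 0.009, 0.0], [0.0, -0.0, -1.0]]
contact_force: [-0.4, -0.8, -1.3]
grip_width: 0.0234
grasp_force: 43.4
```

Emit:
{"op": "send_rows", "data": {
  "series": [
    [0,0,0,0,0,0.1,0],
    [0,0,0,0,0,0.1,0],
    [0,0,0,0,0,0.1,0],
    [0,0,0,0,0,0.1,0],
    [0,0,0,0,0,0.1,0],
    [0,0,0,0,0,0.1,0],
    [0,0,0,0,0,0,0],
    [0,0,0,0,0,0,0]
  ]
}}

```text
clock: 15.55
position: [0.5238, -0.2415, 0.1464]
ee_rot: [[-0.009, 1.0, 0.0], [1.0, 0.009, -0.0], [-0.0, 0.0, -1.0]]
contact_force: [0.9, -0.1, -2.5]
grip_width: 0.0236
grasp_force: 43.4
```

Emit:
{"op": "send_rows", "data": {
  "series": [
    [0,0,0,0,0,0.2,0],
    [0,0,0,0,0,0.25,0],
    [0,0,0,0,0,0.25,0],
    [0,0,0,0,0,0.25,0],
    [0,0,0,0,0,0.25,0],
    [0,0,0,0,0,0.25,0],
    [0,0,0,0,0,0.25,0],
    [0,0,0,0,0,0.1,0]
  ]
}}

```text
clock: 16.35
position: [0.5239, -0.2415, 0.1282]
ee_rot: [[-0.009, 1.0, 0.0], [1.0, 0.009, -0.0], [-0.0, 0.0, -1.0]]
contact_force: [1.5, -0.2, 0.0]
grip_width: 0.0234
grasp_force: 43.3
```

Emit:
{"op": "send_rows", "data": {
  "series": [
    [0,0,0,0,0,0.1,0],
    [0,0,0,0,0,0.1,0],
    [0,0,0,0,0,0,0],
    [0,0,0,0,0,0,40],
    [0,0,0,0,0,0,60],
    [0,0,0,0,0,0,60],
    [0,0,0,0,0,-1,60],
    [0,0,0,0,0,-2,60]
  ]
}}

```text
clock: 17.15
position: [0.5225, -0.2411, 0.1559]
ee_rot: [[-0.009, 1.0, -0.003], [1.0, 0.009, 0.001], [0.001, -0.003, -1.0]]
contact_force: [0.3, -0.0, 0.7]
grip_width: 0.0512
grasp_force: 0.0
```

Emit:
{"op": "send_rows", "data": {
  "series": [
    [0,0,0,0,0,-2,60],
    [0,0,0,0,0,-2,60],
    [0,0,0,0,0,-0.5,0],
    [0,0,0,0,0,0,0],
    [0,0,0,0,0,0,0],
    [0,0,0,0,0,0,0],
    [0,0,0,0,0,0,0],
    [0,0,0,0,0,0,0]
  ]
}}

```text
clock: 17.95
position: [0.5234, -0.2415, 0.2008]
ee_rot: [[-0.009, 1.0, -0.001], [1.0, 0.009, 0.0], [0.0, -0.001, -1.0]]
contact_force: [0.7, -0.9, -0.3]
grip_width: 0.0002
grasp_force: 0.0
```

```bash
python3 - <<'E'
from h import *
o=arm.get_obs();p=o['position'];print(o['clock'],p,o['grip_width'],o['contact_force'])
s=arm.snapshot('scene');cv2.imwrite('pics/s4.png',s)
x,y,w,h,k=285,225,66,66,9
im=cv2.resize(s[y:y+h,x:x+w],None,fx=k,fy=k,interpolation=cv2.INTER_CUBIC)
P=[[.5239-.001+a*.012,-.2415+b*.03,z] for z in(.114,.164) for a,b in((1,1),(1,-1),(-1,-1),(-1,1))]
q=((proj('scene',P)-[x,y]+.5)*k).round().astype(int)
for i in range(4):
    for a,b in((i+4,(i+1)%4+4),(i,i+4)): cv2.line(im,tuple(map(int,q[a])),tuple(map(int,q[b])),(0,0,255),1)
cv2.imwrite('pics/c4.png',np.clip(im.astype(float)*1.4,0,255).astype(np.uint8))
E
```

```text
17.95 [ 0.52338169 -0.2414585   0.20081808] 0.00020965236362218345 [ 0.73671338 -0.90904001 -0.32140122]
```

View pics/c4.png

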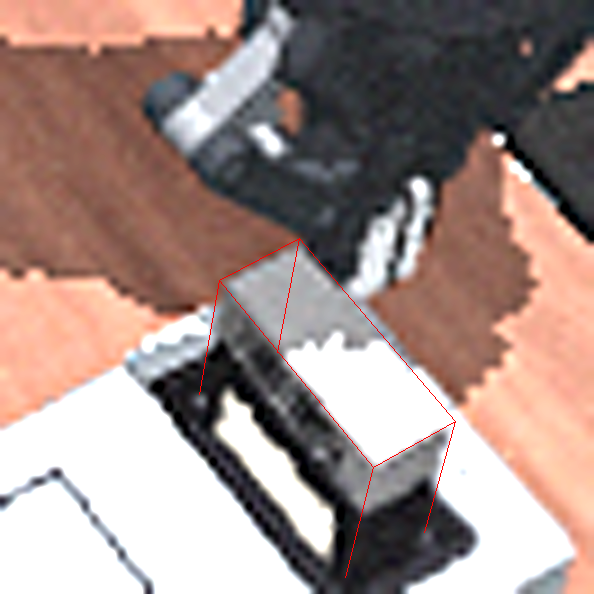

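The pack stands upright on the raised tray: its top matches the drawn box at z 0.164, with corners at crop (220,280), (298,240), (455,422) and (373,466). The fingers are shut above it, so I push now.

Emit:
{"op": "send_rows", "data": {
  "series": [
    [0,0,0,0,0,0.5,0],
    [0,0,0,0,0,0.6,0],
    [0,0,0,0,0,0.6,0],
    [0,0,0,0,0,0.5,0],
    [0,0,0,0,0,0.4,0],
    [0,0,0,0,0,0.3,0],
    [0,0,0,0,0,0.2,0],
    [0,0,0,0,0,0.1,0]
  ]
}}

```text
clock: 18.8
position: [0.5237, -0.2416, 0.1693]
ee_rot: [[-0.009, 1.0, 0.0], [1.0, 0.009, 0.0], [0.0, 0.0, -1.0]]
contact_force: [0.1, -0.3, -0.7]
grip_width: -0.0002
grasp_force: 0.0
```

Emit:
{"op": "send_rows", "data": {
  "series": [
    [0,0,0,0,0,0.15,0],
    [0,0,0,0,0,0.15,0],
    [0,0,0,0,0,0.15,0],
    [0,0,0,0,0,0.15,0],
    [0,0,0,0,0,0.15,0],
    [0,0,0,0,0,0.15,0],
    [0,0,0,0,0,0.15,0],
    [0,0,0,0,0,0.15,0]
  ]
}}

```text
clock: 19.6
position: [0.5239, -0.2416, 0.1576]
ee_rot: [[-0.009, 1.0, 0.001], [1.0, 0.009, 0.0], [0.0, 0.001, -1.0]]
contact_force: [-0.1, 0.1, 4.9]
grip_width: -0.0003
grasp_force: 2.2
```

Emit:
{"op": "send_rows", "data": {
  "series": [
    [0,0,0,0,0,0.15,0],
    [0,0,0,0,0,0.15,0],
    [0,0,0,0,0,0.15,0],
    [0,0,0,0,0,0.15,0],
    [0,0,0,0,0,0.15,0],
    [0,0,0,0,0,0.15,0],
    [0,0,0,0,0,0.15,0],
    [0,0,0,0,0,0.1,0]
  ]
}}

```text
clock: 20.4
position: [0.5237, -0.2416, 0.1458]
ee_rot: [[-0.009, 1.0, 0.0], [1.0, 0.009, -0.0], [-0.0, 0.0, -1.0]]
contact_force: [-0.2, 1.7, 4.6]
grip_width: -0.0001
grasp_force: 2.4
```

Emit:
{"op": "send_rows", "data": {
  "series": [
    [0,0,0,0,0,0.05,0],
    [0,0,0,0,0,0.05,0],
    [0,0,0,0,0,0.05,0],
    [0,0,0,0,0,0.05,0],
    [0,0,0,0,0,0.05,0],
    [0,0,0,0,0,0.05,0],
    [0,0,0,0,0,0,0],
    [0,0,0,0,0,0,0]
  ]
}}

```text
clock: 21.2
position: [0.5238, -0.2416, 0.1429]
ee_rot: [[-0.009, 1.0, 0.0], [1.0, 0.009, -0.0], [-0.0, 0.0, -1.0]]
contact_force: [0.1, 0.6, 4.5]
grip_width: 0.0005
grasp_force: 2.3
```

Emit:
{"op": "send_rows", "data": {
  "series": [
    [0,0,0,0,0,0.04,0],
    [0,0,0,0,0,0.04,0],
    [0,0,0,0,0,0.04,0],
    [0,0,0,0,0,0.04,0],
    [0,0,0,0,0,0.04,0],
    [0,0,0,0,0,0.04,0],
    [0,0,0,0,0,0.04,0],
    [0,0,0,0,0,0,0]
  ]
}}

```text
clock: 22.0
position: [0.5237, -0.2416, 0.1402]
ee_rot: [[-0.009, 1.0, 0.0], [1.0, 0.009, 0.0], [0.0, 0.0, -1.0]]
contact_force: [-0.2, 0.2, 5.0]
grip_width: 0.0002
grasp_force: 2.7
```

Emit:
{"op": "send_rows", "data": {
  "series": [
    [0,0,0,0,0,0.04,0],
    [0,0,0,0,0,0.04,0],
    [0,0,0,0,0,0.04,0],
    [0,0,0,0,0,0.04,0],
    [0,0,0,0,0,0.04,0],
    [0,0,0,0,0,0.04,0],
    [0,0,0,0,0,0.04,0],
    [0,0,0,0,0,0,0]
  ]
}}

```text
clock: 22.8
position: [0.5237, -0.2416, 0.1374]
ee_rot: [[-0.009, 1.0, 0.0], [1.0, 0.009, 0.0], [0.0, 0.0, -1.0]]
contact_force: [-0.4, 0.8, 5.9]
grip_width: 0.0
grasp_force: 2.7
```

Emit:
{"op": "send_rows", "data": {
  "series": [
    [0,0,0,0,0,0.04,0],
    [0,0,0,0,0,0.04,0],
    [0,0,0,0,0,0.04,0],
    [0,0,0,0,0,0.04,0],
    [0,0,0,0,0,0.04,0],
    [0,0,0,0,0,0.04,0],
    [0,0,0,0,0,0.04,0],
    [0,0,0,0,0,0,0]
  ]
}}

```text
clock: 23.6
position: [0.5246, -0.2418, 0.1364]
ee_rot: [[-0.009, 1.0, 0.002], [1.0, 0.009, 0.0], [0.0, 0.002, -1.0]]
contact_force: [-0.7, 2.0, 14.0]
grip_width: -0.0003
grasp_force: 7.5
```

The push went solid at 14 N, so I retreat.

Emit:
{"op": "send_rows", "data": {
  "series": [
    [0,0,0,0,0,-0.2,0],
    [0,0,0,0,0,-0.3,0],
    [0,0,0,0,0,-0.4,0],
    [0,0,0,0,0,-0.8,0],
    [0,0,0,0,0,-1.5,0],
    [0,0,0,0,0,-2,0],
    [0,0,0,0,0,-2,0],
    [0,0,0,0,0,-2,0]
  ]
}}

```text
clock: 24.4
position: [0.5234, -0.2416, 0.228]
ee_rot: [[-0.009, 1.0, -0.0], [1.0, 0.009, 0.0], [0.0, -0.0, -1.0]]
contact_force: [0.1, 0.6, -0.9]
grip_width: -0.0001
grasp_force: 0.0
```

```bash
python3 - <<'E'
from h import *
o=arm.get_obs();p=o['position'];print(o['clock'],p,o['contact_force'])
for _ in range(6): s=arm.snapshot('scene')
cv2.imwrite('pics/s5.png',s)
x,y,w,h,k=285,225,66,66,9
im=cv2.resize(s[y:y+h,x:x+w],None,fx=k,fy=k,interpolation=cv2.INTER_CUBIC)
P=[[.5229+a*.012,-.2415+b*.03,z] for z in(.114,.144) for a,b in((1,1),(1,-1),(-1,-1),(-1,1))]
q=((proj('scene',P)-[x,y]+.5)*k).round().astype(int)
for i in range(4):
    for a,b in((i+4,(i+1)%4+4),): cv2.line(im,tuple(map(int,q[a])),tuple(map(int,q[b])),(0,0,255),1)
cv2.imwrite('pics/c5.png',np.clip(im.astype(float)*1.4,0,255).astype(np.uint8))
E
```

```text
24.4 [ 0.52339681 -0.24160007  0.22795597] [ 0.08891945  0.62800156 -0.8658736 ]
```

View pics/c5.png

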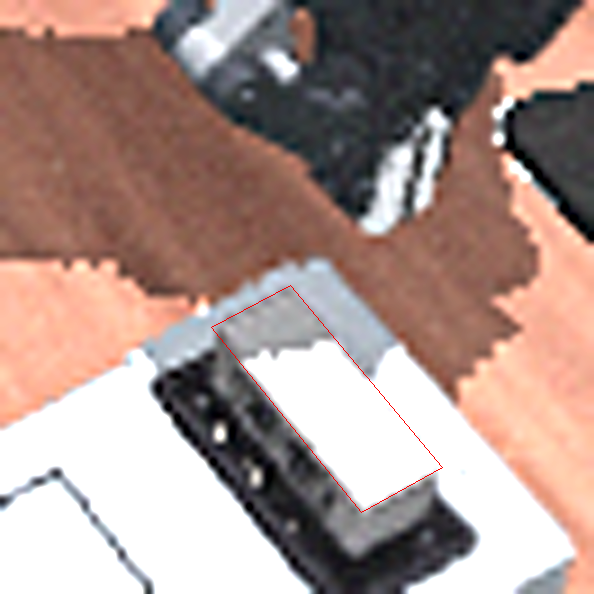

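The pack is held down with its top at about z 0.144, 30 mm above the rim. It matches the drawn box, with corners at crop (212,327) and (441,468), and nothing touches it.

```bash
python3 -c "
from plant import arm
print(arm.job_done())"
```

```text
the job is handed in; nothing more can be done
None
```

I handed the job in at about 25 s: the battery is in the printer's bay, latched about 20 mm below the raised-tray height, released and untouched, with a peak measured push of 14 N. The hand-in call did not report a verdict.

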